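# Open the ratchet bottle clamp to the green mark

### The job

Press the red release of the bottle clamp right down and, keeping it pressed, push the blue sliding jaw back along its bar, away from the small brown bottle that it holds, until the jaw's red pointer stands over the green marker clip; then let go and leave. Do it with the fingertips only: do not grip or lift anything, do not force the clamp, and leave the green clip where it is set, the bottle standing between the jaws and the other things where they are.

Things in the scene. Friction and masses are not known exactly. Their poses are not given: they have to be found in the camera images.
- clamp: Ratchet bottle clamp fixed to the bench: white board, x -120 to +60, y -175 to +155, 12 mm thick; origin on its underside. A toothed aluminium bar runs along y at x = +35, 40 to 54 mm high, between grey posts 61 mm high. Grey fixed jaw (73 mm high) at the +y end, its face at y = +130. The sliding jaw opens towards -y of this frame.
- slide_jaw (a joint): Travel of the blue sliding jaw, m: 0 = nearest the fixed jaw, 0.165 = fully open, growing towards -y of the clamp. Friction about 2.5 N. With the release up the ratchet (8 mm pitch) blocks opening, after at most 8 mm of play, but lets the jaw click towards the fixed jaw when pushed. Let go, it locks at the next tooth.
- release (a joint): Press of the red release pad, m: 0 = up, 0.008 = fully down. Straight down, sprung: about 2 N at the start, 6 N fully down; springs back when let go. From 5 mm the ratchet is free. It may rest up to 4 mm down when it sits on a tooth.
- release_pad (a point): Centre of the top face of the red release pad, 40 x 40 mm, facing up, 81.5 mm above the bench when up. It rides on the sliding jaw; its axes are those of the clamp. Free above, and open on its +y side and both x sides.
- thumb_wall (a point): Middle of the top edge of the blue thumb wall on the sliding jaw: rigid upright plate 50 mm wide (x), 8 mm thick, at the -y side of the red pad, 108 mm above the bench (26 mm above the raised pad). The point lies on the face towards the pad, 23 mm from the pad's centre; a fingertip on the pad pushes this face to move the jaw.
- pointer (a point): Tip of the red pointer, 3 mm wide, at the front end of the jaw plate, 20 mm above the bench; moves with the sliding jaw. The jaw plate is 10 mm thick, 68 mm high, its pointer 31 mm to +y of the release pad's centre and 139 mm in front (-x) of it.
- green_band (a point): Centre of the top face of the green marker clip, 30 mm long along y, 16 mm wide, in a slot at the front of the board, 17 mm above the bench; each time at another place along the clamp's y, 50 to 140 mm of jaw travel away; axes as the clamp's. Held fast: leave it where it is. The pointer passes over it.
- held_bottle: Small brown reagent bottle, 42 mm diameter, 71 mm high, standing on the clamp's board between the jaws; origin at the centre of its underside. Leave it standing.
- brown_bottle: Brown reagent bottle, 48 mm diameter, 93 mm high, on the bench near the clamp; origin at the centre of its underside. Leave alone.
- beaker: Small translucent beaker, 74 x 79 x 92 mm, on the bench near the clamp; origin at the centre of its underside. Leave alone.
- dropper: Black dropper bottle, 25 mm diameter, 68 mm high, on the bench near the clamp; origin at the centre of its underside. Leave alone.
Mind the look-alikes: they are no part of the job. What is shaped like the held_bottle but orange or yellow is not meant.

How it is judged:
On the way:
1. the red release is pressed down (value of joint release above 0.005 m), for 0.1 s.
At the end, for the whole second after the job is handed in: The red pointer stands over the green clip (within 16 mm of its middle along the bar), the jaw at rest, the release up again, and the small bottle upright and within 30 mm of where it stood (y of pointer in the frame of green_band between -0.016 and 0.016 m and velocity of joint slide_jaw between -0.005 and 0.005 m/s and value of joint release below 0.0045 m and angle between held_bottle's own z axis and vertical below 0.1 rad and linear speed of held_bottle below 0.01 m/s and distance of held_bottle from where it was at the start of the episode below 0.03 m); the robot touches nothing.
It fails at once if the green clip is shifted by more than 4 mm (distance of green_band from where it was at the start of the episode above 0.004 m).
It fails at once if the bottle between the jaws is lifted, pushed away or tipped (height (world z) of held_bottle above 0.024 m or distance of held_bottle from where it was at the start of the episode above 0.03 m or angle between held_bottle's own z axis and vertical above 0.3 rad).
It fails at once if the clamp is gripped or forced (over 50 N from the fingers) (contact force between the fingers and clamp above 50 N).
It fails at once if a bystander is moved more than 20 mm or tipped (distance of any of brown_bottle, beaker, dropper from where it was at the start of the episode above 0.02 m or angle between any of brown_bottle, beaker, dropper's own z axis and vertical above 0.3 rad).
It also fails if it takes over 40 s, if anything falls off the work surface, if the arm or the gripper's body presses on something with over 40 N, if the wrist force passes 120 N, or if a joint passes its speed limit or range.

### The arm

A 7-joint arm with a two-finger parallel gripper is mounted at the origin on a cart in front of the work surface, level with it; the furniture and walls round the work are solid. World frame = base frame: x ahead of the robot, y to its left, z up, the work surface at z = 0. Lengths are in m, angles in rad, forces in N, time in s.
With the tool pointing down it reaches from about 0.4 to 0.85 m from the base axis. Payload 4.5 kg.
Tool frame: the origin (TCP) lies between the finger pads; the fingertips stand r.tip_reach ahead of it and the grasp point (between the pads) lies 11 mm behind it (r.tip_reach is the distance from the TCP to the fingertips, in m); z points along the fingers, y is the line along which they close (so a half turn about z gives the same grasp; the last joint's range is limited). The gripper opens to 88 mm and grips with 3 to 60 N. Pads are 18 mm wide; open, the fingers measure 123 mm over their backs; the gripper's body (75 mm by 187 mm) begins 45 mm behind the grasp point.
Start: joints at [1.226, 0.689, -0.195, 1.565, 0.157, 0.902, -0.215], TCP at [0.231, -0.581, 0.247] pointing down, gripper open.
Joint ranges: [-3.01, 3.01], [-0.46, 2.08], [-1.47, 1.51], [0.13, 2.56], [-1, 4.14], [0.04, 2.09], [-2.66, 2.66]. Speed limits (rad/s): [2.57, 2.57, 3.14, 3.14, 3.14, 3.14, 3.14].

### API

Orientations are given as a unit quaternion [x, y, z, w].
In Python, from plant import r, vision, workorder gives the robot as it stands.
- The arm moves only by the tool drive_tool, never from a script. Its argument "targets" is a list of rows, each an object of numbers: "tx", "ty", "tz": the shift along the world's x, y, z in units of 0.03 m (1.0 is 0.03 m); "wx", "wy", "wz": the turn, a rotation vector about the world's x, y, z in units of 60 degrees (1.0 is 60 degrees); "claw": the opening, from -1 (shut) to 1 (fully open). A call has exactly 8 rows; each row shifts and turns the commanded pose from where the row before left it; what a row does not reach is not made up. A row lasts 1/10 s, in which the tool goes at most 50 mm and 8.59 degrees, less where a joint would pass 70% of its speed; a pose out of reach is approached as far as the arm can. A call with a number of a shift or a turn outside -1 to 1 is refused whole. A call with a gripper value outside its range is refused whole. The fingers move at their own pace and stop on an object; "force" is the grip in N (left out, the last holds). Time passes only in rows, so rows that do not move let the fingers close, or fill a call up. It gives the time, the measured TCP pose, the force, the opening and the grip force at its end, in the units of the state.
- r.get_state(): the state, without advancing time (a new reading comes with each control period).
- vision.snapshot(name): name is "side" or "top" or "wrist"; returns a dict with "image" (420x560x3 uint8, blue, green, red), "range_z" (420x560 float32, m along the optical axis (not along the pixel's ray), 0 where there is no reading), "K" (3x3 intrinsics, pixels), "dist" ([k1, k2, p1, p2, k3] as OpenCV has them; the pictures are not rectified), "cam_to_world" (4x4, takes a point from camera to world coordinates). Camera axes: x right, y up, looking along -z (the intrinsics and any distortion apply to the point x, -y, -z); pixel columns grow to the right and rows downward; lengths in m; the calibration is good to about 2 mm. A picture is of the moment at which its call begins.
- workorder.finish_job(): hands the job in; it is judged then, once.
The state is a dict: "clock": time; "q": joint angles; "qd": joint speeds; "joint_torque": joint torques, N m; "tool_pos": TCP position; "eef_rot": TCP orientation; "contact_force": force on the tool from outside, world axes, zero at the start; "moment": the same for the moment, N m; "opening": opening from 0.0 (shut) to 1.0 (fully open); "finger_force": force on a finger pad.
Only numpy, scipy, OpenCV 4.12 (cv2) and the standard library are available. Lean on these libraries where they do the work, as an engineer would, in place of code of your own. Each camera call takes 0.05 s, during which the arm holds its last target. There are 200 camera calls.

## Working session

There is one attempt and no reset: what is moved stays moved. The work goes in short steps, Python scripts to look and compute and a tool call to move; the robot and the scene stay as the last step left them, time stands still between calls to the robot, and variables do not carry over. Pictures are saved under pics/ and viewed, at most 10 in all, crops included, and the job is handed in when it is done.

Besides the shell and the picture viewer there is one more tool, called after "Emit:" as name(argument=value, ...), one argument or row to a line, values as JSON. drive_tool: Moves the arm, as the interface text tells. Its arguments: {"type":"object","properties":{"targets":{"type":"array","items":{"type":"object","properties":{"tx":{"type":"number"},"ty":{"type":"number"},"tz":{"type":"number"},"wx":{"type":"number"},"wy":{"type":"number"},"wz":{"type":"number"},"claw":{"type":"number"}}}},"force":{"type":"number"}},"required":["targets"]}

```bash
mkdir -p pics; cat > h.py <<'E'
import numpy as np, cv2
from plant import r, vision, workorder
def snap(n):
    s=vision.snapshot(n); return s
def ray(s,u,v):
    p=cv2.undistortPoints(np.array([[[u,v]]],float),np.array(s["K"]),np.array(s["dist"]))[0,0]
    T=np.array(s["cam_to_world"]); d=T[:3,:3]@np.array([p[0],-p[1],-1.0]); return T[:3,3],d
def plane(s,u,v,z):
    o,d=ray(s,u,v); return o+d*(z-o[2])/d[2]
def depthpt(s,u,v):
    o,d=ray(s,u,v); return o+d*float(s["range_z"][int(v),int(u)])
E
python3 - <<'E'
from h import *
import pickle
st=r.get_state(); print(st["tool_pos"],st["eef_rot"],r.tip_reach,st["clock"])
S={n:snap(n) for n in("side","top")}
pickle.dump(S,open("s.pkl","wb"))
for n in S: cv2.imwrite(f"pics/{n}1.png",S[n]["image"]); print(n,np.round(S[n]["cam_to_world"],3).tolist())
E
```

```text
[ 0.23084202 -0.58014168  0.24591307] [ 9.82108496e-01  1.88313635e-01 -2.61416528e-04 -8.98891829e-04] 0.008 0.0
side [[-0.997, 0.032, -0.068, 0.505], [-0.073, -0.625, 0.777, 0.848], [-0.018, 0.78, 0.626, 0.788], [0.0, 0.0, 0.0, 1.0]]
top [[0.023, 0.996, -0.081, 0.469], [-1.0, 0.023, -0.0, -0.0], [0.002, 0.081, 0.997, 1.376], [0.0, 0.0, 0.0, 1.0]]
```

View pics/top1.png

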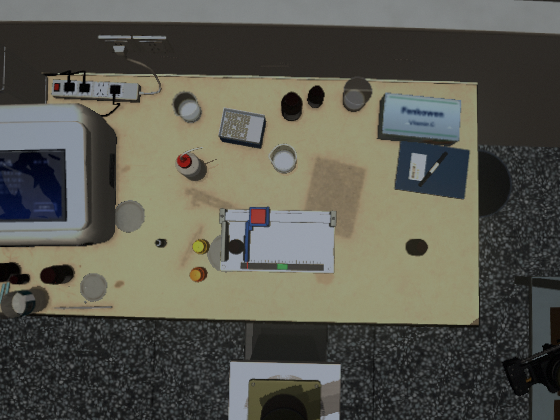

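View pics/side1.png

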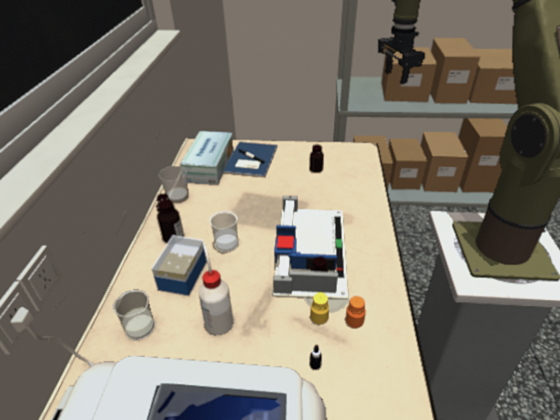

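Top view: the clamp spans (220-336, 208-272). Candidates for the red release are the pad at (259,216) and the red cap of the wash bottle at (184,160); I choose the pad on the clamp. The only green item is the clip at (282,266). The held bottle is the dark one at (236,246), and yellow (200,246) and orange (197,274) are the look-alikes. Side view: pad at (286,242), clip at (339,243).

```bash
cat > m.py <<'E'
from h import *
def blobs(s,col,roi):
    hsv=cv2.cvtColor(s["image"],cv2.COLOR_BGR2HSV); H,Sa,V=cv2.split(hsv)
    m={'red':((H<8)|(H>172))&(Sa>130)&(V>60),'green':(H>45)&(H<85)&(Sa>90)&(V>50),'blue':(H>100)&(H<125)&(Sa>110)&(V>40)}[col].astype(np.uint8)
    k=np.zeros_like(m);x0,y0,x1,y1=roi;k[y0:y1,x0:x1]=1
    n,l,st,c=cv2.connectedComponentsWithStats(m*k)
    return [(st[i].tolist(),c[i]) for i in range(1,n) if st[i][4]>=3]
def tri(a,ua,b,ub):
    o1,d1=ray(a,*ua);o2,d2=ray(b,*ub)
    t=np.linalg.lstsq(np.c_[d1,-d2],o2-o1,rcond=None)[0]
    p,q=o1+d1*t[0],o2+d2*t[1]; return (p+q)/2,np.linalg.norm(p-q)
ROI={'top':(215,200,342,278),'side':(270,190,352,300)}
E
python3 - <<'E'
from m import *
import pickle
S=pickle.load(open("s.pkl","rb"))
for n in S:
  for c in('red','green','blue'):
    for st,ce in blobs(S[n],c,ROI[n]): print(n,c,st,np.round(ce,1),np.round(depthpt(S[n],*ce),4))
t=S['top']
# board direction: edges of the white board
m=(cv2.cvtColor(t["image"],cv2.COLOR_BGR2HSV)); 
w=((m[...,1]<40)&(m[...,2]>150)).astype(np.uint8)
k=np.zeros_like(w);k[200:280,215:342]=1
ct=max(cv2.findContours(w*k,0,2)[0],key=cv2.contourArea)
print([np.round(plane(t,*p,0.012),4).tolist() for p in cv2.boxPoints(cv2.minAreaRect(ct))])
a=cv2.resize(t["image"][195:285,210:345],None,fx=5.9,fy=5.9,interpolation=cv2.INTER_CUBIC)
cv2.imwrite("pics/c1.png",a)
E
```

```text
side red [277, 235, 17, 13, 191] [284.9 241.4] [0.5652 0.087  0.079 ]
side red [336, 267, 7, 4, 21] [339.4 268.6] [0.4271 0.1068 0.011 ]
side green [336, 238, 6, 11, 58] [338.5 242.8] [0.4265 0.0158 0.0147]
side blue [277, 226, 18, 10, 142] [285.8 230. ] [0.5646 0.0619 0.0946]
side blue [275, 239, 63, 29, 439] [299.3 256.4] [0.528  0.1229 0.0646]
side blue [276, 240, 1, 3, 3] [276. 241.] [0.5888 0.0746 0.0676]
top red [251, 209, 15, 15, 205] [257.8 215.6] [0.5641 0.084  0.0807]
top red [247, 262, 1, 6, 6] [247.  264.5] [0.4275 0.1149 0.0213]
top green [277, 264, 11, 5, 54] [281.9 266. ] [0.4254 0.015  0.0165]
top blue [245, 207, 24, 55, 254] [253.1 228.7] [0.5307 0.1011 0.0132]
[[0.4092, 0.1936, 0.012], [0.5518, 0.1952, 0.012], [0.552, -0.1334, 0.012], [0.4095, -0.1324, 0.012]]
```

View pics/c1.png

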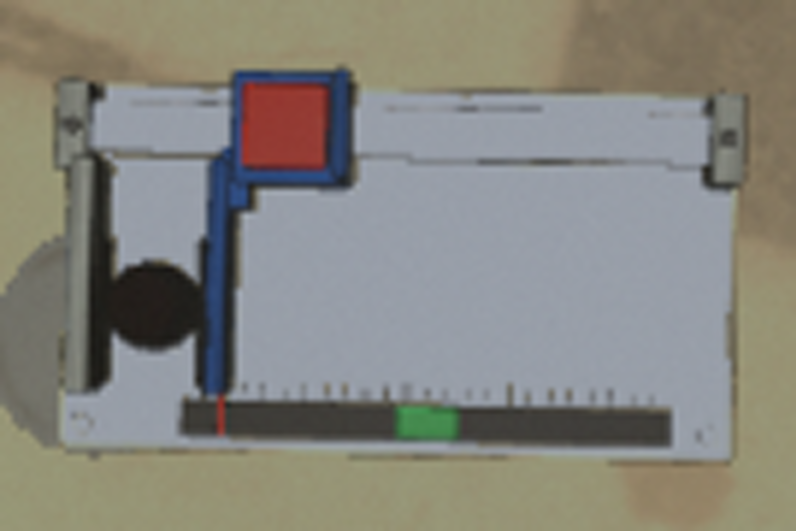

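The crop confirms the red pad, framed by the blue jaw with its thumb wall on the right (-y), the red pointer at crop (221,416), the green clip at (427,422), and the dark held bottle at (155,305). The clamp axes match the world axes. Pad is at about (0.564, 0.085, 0.081), and the jaw has to travel about 0.099 m towards -y. I'm closing the fingers and moving across.

Emit:
drive_tool(
  targets=[
    {"tx": 0.45,"ty": 0.9,"wz": -0.06,"claw": -1},
    {"tx": 0.45,"ty": 0.9,"wz": -0.06,"claw": -1},
    {"tx": 0.45,"ty": 0.9,"wz": -0.06,"claw": -1},
    {"tx": 0.45,"ty": 0.9,"wz": -0.06,"claw": -1},
    {"tx": 0.45,"ty": 0.9,"wz": -0.06,"claw": -1},
    {"tx": 0.45,"ty": 0.9,"wz": -0.06,"claw": -1},
    {"tx": 0.45,"ty": 0.9,"claw": -1},
    {"tx": 0.45,"ty": 0.9,"claw": -1},
  ],
  force=15,
)

```text
validation failed for argument at $.ta...
```

Emit:
drive_tool(
  targets=[
    {"tx": 0.45,"ty": 0.9,"claw": -1},
    {"tx": 0.45,"ty": 0.9,"claw": -1},
    {"tx": 0.45,"ty": 0.9,"claw": -1},
    {"tx": 0.45,"ty": 0.9,"claw": -1},
    {"tx": 0.45,"ty": 0.9,"claw": -1},
    {"tx": 0.45,"ty": 0.9,"claw": -1},
    {"tx": 0.45,"ty": 0.9,"claw": -1},
    {"tx": 0.45,"ty": 0.9,"claw": -1},
  ],
)

```text
validation failed for argument at $.ta...
```

Emit:
drive_tool(
  targets=[
    {"tx": 0.45,"ty": 0.9,"tz": 0,"wx": 0,"wy": 0,"wz": -0.06,"claw": -1},
    {"tx": 0.45,"ty": 0.9,"tz": 0,"wx": 0,"wy": 0,"wz": -0.06,"claw": -1},
    {"tx": 0.45,"ty": 0.9,"tz": 0,"wx": 0,"wy": 0,"wz": -0.06,"claw": -1},
    {"tx": 0.45,"ty": 0.9,"tz": 0,"wx": 0,"wy": 0,"wz": -0.06,"claw": -1},
    {"tx": 0.45,"ty": 0.9,"tz": 0,"wx": 0,"wy": 0,"wz": -0.06,"claw": -1},
    {"tx": 0.45,"ty": 0.9,"tz": 0,"wx": 0,"wy": 0,"wz": -0.06,"claw": -1},
    {"tx": 0.45,"ty": 0.9,"tz": 0,"wx": 0,"wy": 0,"wz": 0,"claw": -1},
    {"tx": 0.45,"ty": 0.9,"tz": 0,"wx": 0,"wy": 0,"wz": 0,"claw": -1},
  ],
  force=15,
)

```text
clock: 0.9
tool_pos: [0.3394, -0.3634, 0.2465]
eef_rot: [1.0, 0.001, -0.0, -0.0]
contact_force: [1.5, 0.6, -0.7]
opening: 0.295
finger_force: 0.0
```

Emit:
drive_tool(
  targets=[
    {"tx": 0.45,"ty": 0.95,"tz": 0,"wx": 0,"wy": 0,"wz": 0,"claw": -1},
    {"tx": 0.45,"ty": 0.95,"tz": 0,"wx": 0,"wy": 0,"wz": 0,"claw": -1},
    {"tx": 0.45,"ty": 0.95,"tz": 0,"wx": 0,"wy": 0,"wz": 0,"claw": -1},
    {"tx": 0.45,"ty": 0.95,"tz": 0,"wx": 0,"wy": 0,"wz": 0,"claw": -1},
    {"tx": 0.45,"ty": 0.95,"tz": 0,"wx": 0,"wy": 0,"wz": 0,"claw": -1},
    {"tx": 0.45,"ty": 0.95,"tz": 0,"wx": 0,"wy": 0,"wz": 0,"claw": -1},
    {"tx": 0.45,"ty": 0.95,"tz": 0,"wx": 0,"wy": 0,"wz": 0,"claw": -1},
    {"tx": 0.45,"ty": 0.95,"tz": 0,"wx": 0,"wy": 0,"wz": 0,"claw": -1},
  ],
)

```text
clock: 1.7
tool_pos: [0.4474, -0.1354, 0.2466]
eef_rot: [1.0, 0.001, -0.0, -0.0]
contact_force: [0.9, -0.7, 0.4]
opening: 0.007
finger_force: 0.0
```

Emit:
drive_tool(
  targets=[
    {"tx": 0.5,"ty": 0.9,"tz": 0,"wx": 0,"wy": 0,"wz": 0,"claw": -1},
    {"tx": 0.5,"ty": 0.9,"tz": 0,"wx": 0,"wy": 0,"wz": 0,"claw": -1},
    {"tx": 0.5,"ty": 0.9,"tz": 0,"wx": 0,"wy": 0,"wz": 0,"claw": -1},
    {"tx": 0.5,"ty": 0.9,"tz": -0.5,"wx": 0,"wy": 0,"wz": 0,"claw": -1},
    {"tx": 0.5,"ty": 0.9,"tz": -0.5,"wx": 0,"wy": 0,"wz": 0,"claw": -1},
    {"tx": 0.5,"ty": 0.9,"tz": -0.5,"wx": 0,"wy": 0,"wz": 0,"claw": -1},
    {"tx": 0.5,"ty": 0.9,"tz": -0.5,"wx": 0,"wy": 0,"wz": 0,"claw": -1},
    {"tx": 0.4,"ty": 0.9,"tz": -0.5,"wx": 0,"wy": 0,"wz": 0,"claw": -1},
  ],
)

```text
clock: 2.5
tool_pos: [0.5647, 0.0805, 0.1708]
eef_rot: [1.0, 0.001, -0.0, 0.0]
contact_force: [0.5, 0.4, -0.6]
opening: 0.011
finger_force: 0.0
```

```bash
python3 - <<'E'
from m import *
s=snap("wrist"); cv2.imwrite("pics/w1.png",s["image"]); st=r.get_state(); print(st["tool_pos"],st["eef_rot"],st["opening"],st["contact_force"])
for c in('red','blue','green'):
  for b,ce in blobs(s,c,(0,0,560,420)):
    if b[4]>60: print(c,b,np.round(ce),np.round(depthpt(s,*ce),4), np.round(plane(s,*ce,.0815),4))
E
```

```text
[0.56526153 0.08730764 0.1686132 ] [ 9.99987092e-01  4.46566465e-03 -4.66947132e-04 -2.37812046e-03] 0.0056173191027543675 [ 2.11621885  4.6588573  -1.08926789]
red [242, 194, 53, 48, 2420] [268. 217.] [0.5666 0.0878 0.0801] [0.5671 0.0878 0.0815]
blue [239, 175, 68, 84, 1422] [281. 195.] [0.5806 0.0779 0.067 ] [0.5845 0.078  0.0815]
blue [224, 223, 22, 67, 817] [234. 261.] [0.5245 0.1167 0.069 ] [0.5308 0.1148 0.0815]
```

View pics/w1.png

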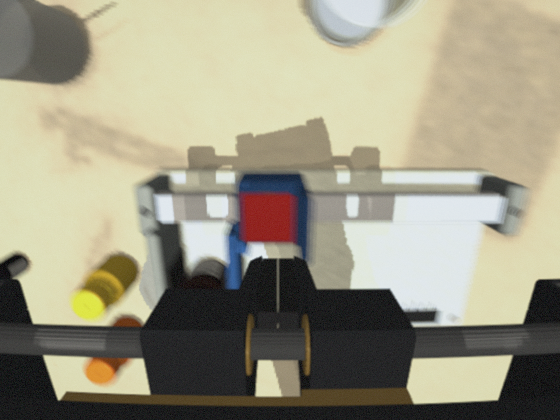

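The wrist view shows the pad at (268,217) with the shut fingertips just in front, at (278,262). The arm was still settling, so I'll measure again at rest.

```bash
python3 - <<'E'
from m import *
for i in range(3): s=snap("wrist")
st=r.get_state(); print(st["tool_pos"],st["opening"],st["contact_force"])
for b,ce in blobs(s,'red',(0,0,560,420)):
    if b[4]>60: print(b,np.round(ce),np.round(depthpt(s,*ce),4), np.round(plane(s,*ce,.0815),4))
# wall top edge: depth points around z~.108
u,v=np.meshgrid(np.arange(220,340),np.arange(150,260))
P=np.array([depthpt(s,a,b) for a,b in zip(u.ravel(),v.ravel()) if s["range_z"][b,a]>0])
W=P[(P[:,2]>.1)&(P[:,2]<.116)]; print(len(W),np.percentile(W,[5,50,95],axis=0).round(4).tolist())
a,b=snap("top"),snap("side")
for c in('red','green'): 
  A=[x for x in blobs(a,c,ROI['top'])];B=[x for x in blobs(b,c,ROI['side'])]
  print(c,[(x[0],depthpt(a,*x[1]).round(4).tolist()) for x in A],[(x[0],depthpt(b,*x[1]).round(4).tolist()) for x in B])
E
```

```text
[0.56355781 0.07958789 0.17104197] 0.0068911294640676924 [-0.82548923 -0.46037473  0.73454315]
[248, 194, 53, 50, 2540] [274. 219.] [0.5646 0.0847 0.081 ] [0.5648 0.0847 0.0815]
831 [[0.5463, 0.055, 0.1025], [0.5673, 0.0591, 0.1071], [0.5867, 0.0627, 0.1085]]
red [] [([277, 236, 17, 12, 188], [0.5649, 0.089, 0.0806]), ([336, 267, 7, 4, 21], [0.4271, 0.1067, 0.0109])]
green [([278, 264, 10, 5, 50], [0.4257, 0.0133, 0.0212])] [([336, 238, 6, 10, 50], [0.4266, 0.0159, 0.0156])]
```

Emit:
drive_tool(
  targets=[
    {"tx": 0,"ty": 0.15,"tz": 0,"wx": 0,"wy": 0,"wz": 0,"claw": -1},
    {"tx": 0,"ty": 0,"tz": -0.5,"wx": 0,"wy": 0,"wz": 0,"claw": -1},
    {"tx": 0,"ty": 0,"tz": -0.5,"wx": 0,"wy": 0,"wz": 0,"claw": -1},
    {"tx": 0,"ty": 0,"tz": -0.5,"wx": 0,"wy": 0,"wz": 0,"claw": -1},
    {"tx": 0,"ty": 0,"tz": -0.5,"wx": 0,"wy": 0,"wz": 0,"claw": -1},
    {"tx": 0,"ty": 0,"tz": -0.2,"wx": 0,"wy": 0,"wz": 0,"claw": -1},
    {"tx": 0,"ty": 0,"tz": -0.1,"wx": 0,"wy": 0,"wz": 0,"claw": -1},
    {"tx": 0,"ty": 0,"tz": 0,"wx": 0,"wy": 0,"wz": 0,"claw": -1},
  ],
)

```text
clock: 3.6
tool_pos: [0.5643, 0.0836, 0.1031]
eef_rot: [1.0, 0.001, 0.0, 0.0]
contact_force: [-0.1, 0.5, 0.2]
opening: 0.007
finger_force: 0.0
```

```bash
python3 - <<'E'
from m import *
s=snap("side"); cv2.imwrite("pics/s2.png",cv2.resize(s["image"][180:310,250:380],None,fx=4.5,fy=4.5,interpolation=cv2.INTER_CUBIC))
st=r.get_state(); print(st["tool_pos"],st["contact_force"])
E
```

```text
[0.56450608 0.08366643 0.10328426] [-0.37008709  0.39544892 -0.36752194]
```

View pics/s2.png

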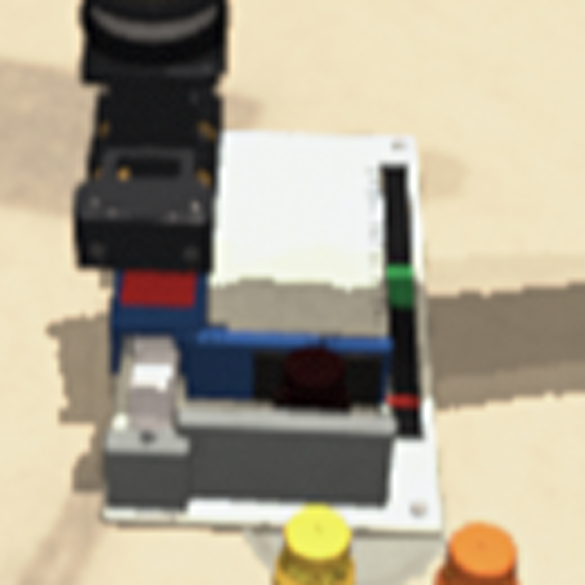

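The gripper stands over the pad, with the red pad visible at (160,288), the green clip at (400,285) and the pointer at (403,401). Nothing is touching yet. I'll press down slowly.

Emit:
drive_tool(
  targets=[
    {"tx": 0,"ty": 0,"tz": -0.2,"wx": 0,"wy": 0,"wz": 0,"claw": -1},
    {"tx": 0,"ty": 0,"tz": -0.2,"wx": 0,"wy": 0,"wz": 0,"claw": -1},
    {"tx": 0,"ty": 0,"tz": -0.06,"wx": 0,"wy": 0,"wz": 0,"claw": -1},
    {"tx": 0,"ty": 0,"tz": -0.05,"wx": 0,"wy": 0,"wz": 0,"claw": -1},
    {"tx": 0,"ty": 0,"tz": -0.05,"wx": 0,"wy": 0,"wz": 0,"claw": -1},
    {"tx": 0,"ty": 0,"tz": -0.05,"wx": 0,"wy": 0,"wz": 0,"claw": -1},
    {"tx": 0,"ty": 0,"tz": 0,"wx": 0,"wy": 0,"wz": 0,"claw": -1},
    {"tx": 0,"ty": 0,"tz": 0,"wx": 0,"wy": 0,"wz": 0,"claw": -1},
  ],
)

```text
clock: 4.45
tool_pos: [0.5639, 0.0838, 0.0846]
eef_rot: [1.0, 0.001, -0.0, 0.0]
contact_force: [-0.9, -0.1, 3.7]
opening: 0.004
finger_force: 2.2
```

Emit:
drive_tool(
  targets=[
    {"tx": 0,"ty": 0,"tz": -0.05,"wx": 0,"wy": 0,"wz": 0,"claw": -1},
    {"tx": 0,"ty": 0,"tz": -0.05,"wx": 0,"wy": 0,"wz": 0,"claw": -1},
    {"tx": 0,"ty": 0,"tz": 0,"wx": 0,"wy": 0,"wz": 0,"claw": -1},
    {"tx": 0,"ty": -0.05,"tz": 0,"wx": 0,"wy": 0,"wz": 0,"claw": -1},
    {"tx": 0,"ty": -0.05,"tz": 0,"wx": 0,"wy": 0,"wz": 0,"claw": -1},
    {"tx": 0,"ty": -0.05,"tz": 0,"wx": 0,"wy": 0,"wz": 0,"claw": -1},
    {"tx": 0,"ty": -0.05,"tz": 0,"wx": 0,"wy": 0,"wz": 0,"claw": -1},
    {"tx": 0,"ty": 0,"tz": 0,"wx": 0,"wy": 0,"wz": 0,"claw": -1},
  ],
)

```text
clock: 5.25
tool_pos: [0.5641, 0.0789, 0.0819]
eef_rot: [1.0, 0.001, 0.0, -0.001]
contact_force: [-3.4, 2.3, 9.7]
opening: 0.003
finger_force: 4.5
```

Emit:
drive_tool(
  targets=[
    {"tx": 0,"ty": -0.1,"tz": 0.02,"wx": 0,"wy": 0,"wz": 0,"claw": -1},
    {"tx": 0,"ty": -0.1,"tz": 0,"wx": 0,"wy": 0,"wz": 0,"claw": -1},
    {"tx": 0,"ty": -0.1,"tz": 0,"wx": 0,"wy": 0,"wz": 0,"claw": -1},
    {"tx": 0,"ty": -0.15,"tz": 0,"wx": 0,"wy": 0,"wz": 0,"claw": -1},
    {"tx": 0,"ty": -0.15,"tz": 0,"wx": 0,"wy": 0,"wz": 0,"claw": -1},
    {"tx": 0,"ty": -0.15,"tz": 0,"wx": 0,"wy": 0,"wz": 0,"claw": -1},
    {"tx": 0,"ty": -0.15,"tz": 0,"wx": 0,"wy": 0,"wz": 0,"claw": -1},
    {"tx": 0,"ty": 0,"tz": 0,"wx": 0,"wy": 0,"wz": 0,"claw": -1},
  ],
)

```text
clock: 6.05
tool_pos: [0.5641, 0.0509, 0.0821]
eef_rot: [1.0, 0.001, -0.0, -0.0]
contact_force: [-2.0, 0.2, 4.9]
opening: 0.003
finger_force: 2.7
```

```bash
cat > g.py <<'E'
from m import *
st=r.get_state(); print(st["tool_pos"],st["contact_force"])
for n in("side","top"):
  s=snap(n)
  for c in('red','green'):
    for b,ce in blobs(s,c,ROI[n]): print(n,c,b,np.round(plane(s,*ce,.02 if c=='red' else .017),4))
E
python3 g.py
```

```text
[0.56406776 0.05094376 0.08211924] [-1.95982519  0.24061453  4.90672242]
side red [278, 237, 16, 4, 60] [0.5685 0.0118 0.02  ]
side red [336, 258, 7, 4, 24] [0.4279 0.0836 0.02  ]
side green [336, 239, 6, 9, 49] [0.427  0.0191 0.017 ]
```

Emit:
drive_tool(
  targets=[
    {"tx": 0,"ty": -0.1,"tz": 0,"wx": 0,"wy": 0,"wz": 0,"claw": -1},
    {"tx": 0,"ty": -0.2,"tz": 0,"wx": 0,"wy": 0,"wz": 0,"claw": -1},
    {"tx": 0,"ty": -0.3,"tz": 0,"wx": 0,"wy": 0,"wz": 0,"claw": -1},
    {"tx": 0,"ty": -0.35,"tz": 0,"wx": 0,"wy": 0,"wz": 0,"claw": -1},
    {"tx": 0,"ty": -0.35,"tz": 0,"wx": 0,"wy": 0,"wz": 0,"claw": -1},
    {"tx": 0,"ty": -0.3,"tz": 0,"wx": 0,"wy": 0,"wz": 0,"claw": -1},
    {"tx": 0,"ty": -0.2,"tz": 0,"wx": 0,"wy": 0,"wz": 0,"claw": -1},
    {"tx": 0,"ty": -0.1,"tz": 0,"wx": 0,"wy": 0,"wz": 0,"claw": -1},
  ],
)

```text
clock: 6.95
tool_pos: [0.5642, -0.0059, 0.0821]
eef_rot: [1.0, 0.001, 0.0, -0.0]
contact_force: [-1.4, 3.2, 5.1]
opening: 0.009
finger_force: 2.7
```

```bash
cat >> g.py <<'E'
s=snap("side"); cv2.imwrite("pics/s_%d.png"%(st["clock"]*100),cv2.resize(s["image"][180:310,250:380],None,fx=4.5,fy=4.5,interpolation=cv2.INTER_CUBIC))
import glob;print(glob.glob("pics/s_*"))
E
python3 g.py; python3 - <<'E'
from m import *
import pickle
s=pickle.load(open("s.pkl","rb"))
for n in s:
  for c in('red','green'):
    for b,ce in blobs(s[n],c,ROI[n]): print("init",n,c,b,np.round(plane(s[n],*ce,.02 if c=='red' else .017),4))
E
```

```text
[ 0.56422163 -0.00588412  0.08213179] [-1.41818169  3.17426148  5.07638448]
side red [280, 221, 15, 5, 68] [ 0.57   -0.0517  0.02  ]
side green [336, 239, 6, 5, 25] [0.4274 0.0106 0.017 ]
side green [337, 246, 5, 2, 9] [0.4265 0.0327 0.017 ]
['pics/s_695.png']
init side red [277, 235, 17, 13, 191] [0.5702 0.0237 0.02  ]
init side red [336, 267, 7, 4, 21] [0.428  0.1154 0.02  ]
init side green [336, 238, 6, 11, 58] [0.4267 0.0183 0.017 ]
init top red [251, 209, 15, 15, 205] [0.5685 0.0879 0.02  ]
init top red [247, 262, 1, 6, 6] [0.4275 0.115  0.02  ]
init top green [277, 264, 11, 5, 54] [0.4254 0.015  0.017 ]
```

Emit:
drive_tool(
  targets=[
    {"tx": 0,"ty": -0.08,"tz": 0,"wx": 0,"wy": 0,"wz": 0,"claw": -1},
    {"tx": 0,"ty": -0.08,"tz": 0,"wx": 0,"wy": 0,"wz": 0,"claw": -1},
    {"tx": 0,"ty": -0.08,"tz": 0,"wx": 0,"wy": 0,"wz": 0,"claw": -1},
    {"tx": 0,"ty": 0,"tz": 0,"wx": 0,"wy": 0,"wz": 0,"claw": -1},
    {"tx": 0,"ty": 0,"tz": 0,"wx": 0,"wy": 0,"wz": 0,"claw": -1},
    {"tx": 0,"ty": 0,"tz": 0,"wx": 0,"wy": 0,"wz": 0,"claw": -1},
    {"tx": 0,"ty": 0,"tz": 0,"wx": 0,"wy": 0,"wz": 0,"claw": -1},
    {"tx": 0,"ty": 0,"tz": 0,"wx": 0,"wy": 0,"wz": 0,"claw": -1},
  ],
)

```text
clock: 7.9
tool_pos: [0.5642, -0.0128, 0.0821]
eef_rot: [1.0, 0.001, 0.0, -0.0]
contact_force: [-1.8, 0.8, 5.4]
opening: 0.005
finger_force: 2.7
```

```bash
python3 g.py
```

```text
[ 0.56423784 -0.01282664  0.08213099] [-1.76273516  0.8370926   5.44884389]
side red [280, 219, 15, 5, 63] [ 0.5701 -0.0597  0.02  ]
side green [336, 239, 6, 3, 16] [0.4273 0.0072 0.017 ]
side green [337, 244, 5, 4, 17] [0.4263 0.0296 0.017 ]
['pics/s_695.png', 'pics/s_790.png']
```

Emit:
drive_tool(
  targets=[
    {"tx": 0,"ty": -0.07,"tz": 0,"wx": 0,"wy": 0,"wz": 0,"claw": -1},
    {"tx": 0,"ty": 0,"tz": 0,"wx": 0,"wy": 0,"wz": 0,"claw": -1},
    {"tx": 0,"ty": 0,"tz": 0.1,"wx": 0,"wy": 0,"wz": 0,"claw": -1},
    {"tx": 0,"ty": 0,"tz": 0.1,"wx": 0,"wy": 0,"wz": 0,"claw": -1},
    {"tx": 0,"ty": 0,"tz": 0.1,"wx": 0,"wy": 0,"wz": 0,"claw": -1},
    {"tx": 0,"ty": 0.07,"tz": 0.2,"wx": 0,"wy": 0,"wz": 0,"claw": -1},
    {"tx": 0,"ty": 0.05,"tz": 0.4,"wx": 0,"wy": 0,"wz": 0,"claw": -1},
    {"tx": 0,"ty": 0,"tz": 0.6,"wx": 0,"wy": 0,"wz": 0,"claw": -1},
  ],
)

```text
clock: 8.85
tool_pos: [0.5638, -0.0119, 0.1273]
eef_rot: [1.0, 0.001, -0.001, 0.0]
contact_force: [0.5, -0.4, 0.4]
opening: 0.009
finger_force: 0.0
```

Emit:
drive_tool(
  targets=[
    {"tx": 0,"ty": 0,"tz": 0.8,"wx": 0,"wy": 0,"wz": 0,"claw": -1},
    {"tx": 0,"ty": 0,"tz": 0.8,"wx": 0,"wy": 0,"wz": 0,"claw": -1},
    {"tx": 0,"ty": -0.6,"tz": 0.8,"wx": 0,"wy": 0,"wz": 0,"claw": -1},
    {"tx": 0,"ty": -0.9,"tz": 0.3,"wx": 0,"wy": 0,"wz": 0,"claw": -1},
    {"tx": 0,"ty": -0.9,"tz": 0,"wx": 0,"wy": 0,"wz": 0,"claw": -1},
    {"tx": 0,"ty": -0.9,"tz": 0,"wx": 0,"wy": 0,"wz": 0,"claw": -1},
    {"tx": 0,"ty": -0.9,"tz": 0,"wx": 0,"wy": 0,"wz": 0,"claw": -1},
    {"tx": 0,"ty": -0.6,"tz": 0,"wx": 0,"wy": 0,"wz": 0,"claw": -1},
  ],
)

```text
clock: 9.65
tool_pos: [0.5639, -0.1589, 0.2089]
eef_rot: [1.0, -0.0, 0.0, 0.001]
contact_force: [-0.1, -0.2, -0.1]
opening: 0.007
finger_force: 0.0
```

Emit:
drive_tool(
  targets=[
    {"tx": 0,"ty": -0.9,"tz": 0,"wx": 0,"wy": 0,"wz": 0,"claw": -1},
    {"tx": 0,"ty": -0.9,"tz": 0,"wx": 0,"wy": 0,"wz": 0,"claw": -1},
    {"tx": 0,"ty": -0.9,"tz": 0,"wx": 0,"wy": 0,"wz": 0,"claw": -1},
    {"tx": 0,"ty": -0.6,"tz": 0,"wx": 0,"wy": 0,"wz": 0,"claw": -1},
    {"tx": 0,"ty": 0,"tz": 0,"wx": 0,"wy": 0,"wz": 0,"claw": -1},
    {"tx": 0,"ty": 0,"tz": 0,"wx": 0,"wy": 0,"wz": 0,"claw": -1},
    {"tx": 0,"ty": 0,"tz": 0,"wx": 0,"wy": 0,"wz": 0,"claw": -1},
    {"tx": 0,"ty": 0,"tz": 0,"wx": 0,"wy": 0,"wz": 0,"claw": -1},
  ],
)

```text
clock: 10.45
tool_pos: [0.5645, -0.2529, 0.2081]
eef_rot: [1.0, 0.002, -0.0, -0.001]
contact_force: [0.6, -0.2, -0.0]
opening: 0.002
finger_force: 0.0
```

```bash
python3 g.py; python3 - <<'E'
from m import *
t=snap("top"); a=cv2.resize(t["image"][195:285,210:345],None,fx=5,fy=5,interpolation=cv2.INTER_CUBIC)
b=cv2.resize(snap("side")["image"][200:300,265:355],None,fx=6.7*.67,fy=450/100,interpolation=cv2.INTER_CUBIC)[:, :120*4][:,:]
cv2.imwrite("pics/f.png",cv2.resize(np.hstack([a,b]),None,fx=.72,fy=.72))
s=t;c=[x for x in blobs(t,'red',ROI['top'])]
for b,ce in c: print(b,np.round(depthpt(t,*ce),4))
E
```

```text
[ 0.56453899 -0.25290071  0.2081039 ] [ 0.56401855 -0.22510446 -0.04613444]
side red [280, 211, 16, 11, 162] [ 0.5702 -0.0839  0.02  ]
side green [336, 238, 5, 3, 14] [0.4273 0.0035 0.017 ]
side green [336, 243, 6, 6, 28] [0.4268 0.0281 0.017 ]
top red [287, 210, 14, 14, 196] [ 0.5684 -0.015   0.02  ]
top red [281, 263, 1, 3, 3] [0.4312 0.0177 0.02  ]
top green [277, 264, 4, 5, 20] [0.4253 0.0248 0.017 ]
top green [282, 264, 6, 5, 29] [0.4255 0.0078 0.017 ]
['pics/s_695.png', 'pics/s_790.png', 'pics/s_1045.png']
[287, 210, 14, 14, 196] [ 0.564  -0.0144  0.0796]
[281, 263, 1, 3, 3] [0.4312 0.0177 0.0206]
```

View pics/f.png

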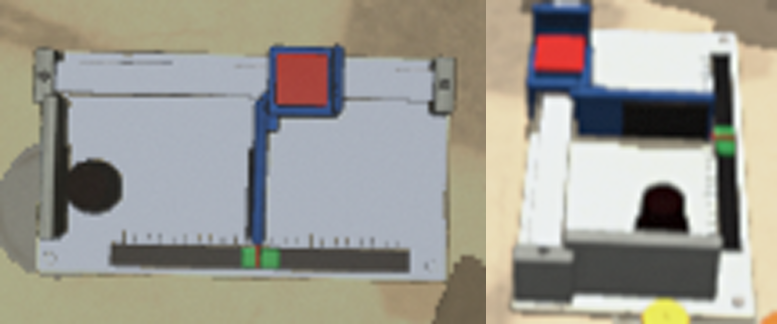

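The pointer stands on the middle of the green clip (top crop (259,257)). The pad is up again, the bottle is upright at (93,186), and the arm is clear.

```bash
python3 -c "
from plant import workorder; print(workorder.finish_job())"
```

```text
the job is handed in; nothing more can be done
None
```

I pressed the release, pushed the jaw back until its pointer stood within about 2 mm of the green clip's middle, let go and moved clear; the job is handed in at about 10.7 s, with no verdict returned.

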